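# Park the ring gauge, then hold the sprung box cover just below its balance point

## Robot

A 7-joint arm with a two-finger parallel gripper is mounted at the origin on a cart in front of the work surface, level with it; the furniture and walls round the work are solid. World frame = base frame: x ahead of the robot, y to its left, z up, the work surface at z = 0. Lengths are in m, angles in rad, forces in N, time in s.
With the tool pointing down it reaches from about 0.35 to 0.9 m from the base axis. Payload 19.9 kg.
Tool frame: the origin (TCP) lies between the finger pads; the fingertips stand 19 mm ahead of it and the grasp point (between the pads) is the TCP; z points along the fingers, y is the line along which they close (so a half turn about z gives the same grasp; the last joint's range is limited). The gripper opens to 94 mm and grips with 3 to 60 N. Pads are 16 mm wide; open, the fingers measure 119 mm over their backs; the gripper's body (75 mm by 177 mm) begins 78 mm behind the grasp point.
Start: joints at [-1.244, 0.417, -0.01, 1.614, 0.005, 1.111, -0.053], TCP at [0.225, 0.583, 0.187] pointing down, gripper open.
Joint ranges: [-2.81, 2.81], [-0.39, 2.02], [-1.27, 1.25], [0.06, 2.57], [-1.19, 4.33], [0.19, 2], [-2.82, 2.82]. Speed limits (rad/s): [1.89, 1.89, 2.39, 2.39, 3.01, 3.01, 3.01].

## Interface

Orientations are given as a 3x3 rotation matrix whose columns are the frame's x, y, z axes.
In Python, from rig import robot gives the robot as it stands. Calls block until the motion is done:
- robot.move_ptp(position, orientation): joint-space move of the TCP to a pose.
- robot.move_linear(position, velocity=0.15, frame=None, threshold=None): straight line of the TCP; frame=None keeps the orientation; velocity is the mean speed in m/s. With threshold (N) it stops when the force on the tool has changed by that much, and returns True; else False.
- robot.goto_joints(angles): joint-space move.
- robot.gripper_to(opening): finger opening in m; the grip force is fixed at half the most; returns when the fingers have stopped.
- robot.pause(seconds).
- robot.ik(position, orientation): joint angles nearest the present ones, or None.
- robot.get_state(): the state.
- robot.grab_frame(name): name is "scene" or "top" or "wrist"; returns the picture (400x640x3 uint8, red, green, blue); there is no depth.
- robot.camera_info(name): a dict with "fx", "fy", "cx", "cy" (pixels), "rvec" (rotation vector, rad) and "tvec" (3), from world to camera coordinates, as OpenCV has them. Camera axes: x right, y down, z forward; pixel columns grow to the right and rows downward; lengths in m; the calibration is good to about 2 mm. A picture is of the moment at which its call begins: read the wrist's pose just before it. camera_info takes no time and is no camera call; for the wrist camera it gives the pose at the moment of the call.
A pose or a line that the arm cannot do raises robot.PlanningError and nothing moves.
- robot.sign_off(): hands the job in; it is judged then, once.
The state is a dict: "time": time; "qpos": joint angles; "joint_vel": joint speeds; "effort": joint torques, N m; "ee_pos": TCP position; "tool_rot": TCP orientation; "force": force on the tool from outside, world axes, zero at the start; "moment": the same for the moment, N m; "opening": finger opening in m; "grasp_force": force on a finger pad.
Only numpy, scipy, OpenCV 4.12 (cv2) and the standard library are available. Lean on these libraries where they do the work, as an engineer would, in place of code of your own. Each camera call takes 0.05 s, during which the arm holds its last target. There are 200 camera calls.

## Task

The ring gauge lying on the closed cover of the steel gauge box must come off before the box is opened: thread it down onto the slim one of the two gauge posts until it sits on the post's shoulder, and let go of it. Then raise the sprung cover by its bar handle past its balance point (about 55 degrees open) without letting it spring right up to its stop, bring it back and keep holding it still just below the balance point, at about 45 to 53 degrees, so that a colleague can reach inside. Finish while holding the cover there; do not shift the drilled steel block and the screwdriver lying about.

Things in the scene. Friction and masses are not known exactly. Their poses are not given: they have to be found in the camera images.
- gauge_box: fixed grey sheet-steel box, 170 (x) x 200 (y) x 75 mm high, with a plain aluminium cover hinged along its far top edge. Origin: centre of its underside, on the bench; its -x axis points out of the front, where the handle is; z up. Closed, the flat cover is about 176 x 206 mm, its top face 83 mm above the bench. Two fixed workpieces inside
- hinge (a point): centre of the cover's hinge axis, fixed to the box at its frame's x = +95 mm, y = 0, z = 76 mm; the axis runs along the box's y axis
- cover (a joint): opening angle of the cover in rad: 0 closed, grows as the handle swings up and away from the robot, stop at 1.5. Balance point 0.96 rad (55 degrees): below it the cover falls shut by itself, above it the spring throws it open; hardly any friction. Lifting at the bar takes less than 4 N anywhere
- cover_bar (a point): middle of the cover's handle: round steel bar 12 mm thick, 100 mm long, along the box's y, on an arm at either end; moves with the cover. Closed: 103 mm above the bench, 20 mm above the cover's top, 38 mm ahead of its front edge, 223 mm ahead of and 27 mm above the hinge axis, air all round. Axes turn with the cover. Gripped across from above, it can turn between the pads of an upright gripper
- ring_gauge: plain steel ring, 45 mm outside diameter, 16 mm high, bore 19 mm, 0.16 kg, lying flat on the cover at the start. Origin: centre of its underside, z along its bore. It can be gripped across its outside in any direction
- post_slim: fixed gauge post: steel pin 14 mm in diameter with a tapered tip, top 50 mm above the bench, on a round foot 60 mm across whose shoulder (36 mm across) is 12 mm above the bench. The ring's bore fits it with 2 mm to spare all round. Origin: centre of its underside on the bench, z up along the pin
- post_stout: fixed gauge post like the slim one, with the same foot and height, but a pin 26 mm in diameter: too thick for the ring. Origin: centre of its underside
- steel_block: loose bystander: drilled steel block, 51 x 76 x 25 mm, lying on the bench beyond the posts. Origin: centre of its underside
- screwdriver: loose bystander: screwdriver, 16 x 145 x 16 mm, lying on the bench between the box and the posts. Origin: centre of its underside

How it is judged:
By the outcome, as a careful person would: the job done as asked, in the order asked, and still so for the second after the job is handed in, while the arm keeps its last pose, push and grip.
It also fails if it takes over 64 s, if anything falls off the work surface, if the arm or the gripper's body presses on something with over 40 N, if the wrist force passes 120 N, or if a joint passes its speed limit or range.

## Working session

There is one attempt and no reset: what is moved stays moved. The work goes in short steps, each a Python script; the robot and the scene stay as the last script left them, time stands still between calls to the robot, and variables do not carry over. Pictures are saved under pics/ and viewed, at most 10 in all, crops included, and the job is handed in when it is done.

```bash
ls; mkdir -p pics; python3 - <<'E'
from rig import robot
import cv2,numpy as np
for n in ("scene","top"):
    im=robot.grab_frame(n); cv2.imwrite(f"pics/{n}0.png",im[:,:,::-1])
    c=robot.camera_info(n); R=cv2.Rodrigues(np.array(c["rvec"]))[0]; print(n,c["fx"],c["cx"],c["cy"],-R.T@np.array(c["tvec"]))
s=robot.get_state();print(s["time"],s["tool_rot"],s["opening"])
E
```

```text
pics
scene 413.98699331791056 315.53441879230417 194.20489861499414 [0.09420615 0.41073173 0.46174689]
top 449.55060733298416 320.69877735869056 196.20967620932964 [ 0.53721817 -0.13067689  0.97782278]
0.1 [[-9.32766801e-01  3.60480248e-01 -2.92419186e-04]
 [ 3.60480357e-01  9.32766284e-01 -9.85886657e-04]
 [-8.26339091e-05 -1.02501372e-03 -9.99999471e-01]] 0.093866248448028
```

View pics/top0.png

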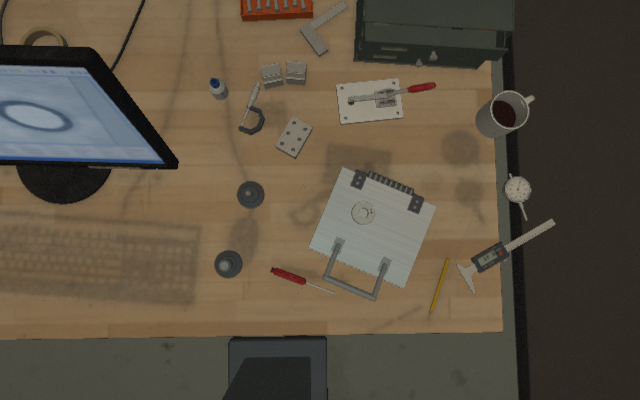

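View pics/scene0.png

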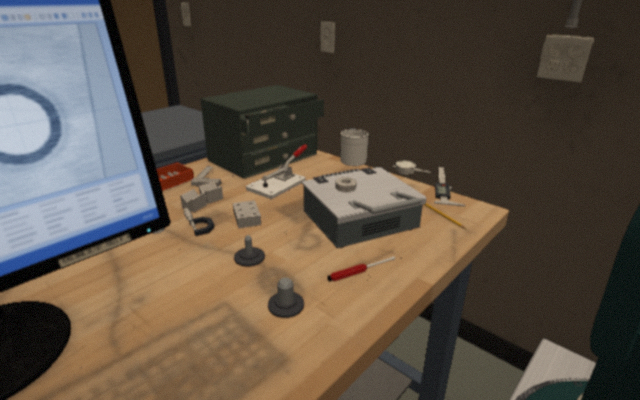

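The top view shows the box around (372,230), turned about 20°, with the ring at (363,212). The bar runs from about (325,278) to (375,298). The posts are at (250,194), which looks slim, and (228,264), which looks stout. The scene view agrees: the slim post is the far one at (249,250). I'll enlarge for accurate pixels.

```bash
python3 - <<'E'
import cv2
im=cv2.imread("pics/top0.png")[155:305,205:445]
im=cv2.convertScaleAbs(im,alpha=1.5)
im=cv2.resize(im,None,fx=3.3333,fy=3.3333,interpolation=cv2.INTER_CUBIC)
for i in range(0,240,20): cv2.putText(im,str(205+i),(int(i*3.333),8),0,.3,(0,0,255)); cv2.line(im,(int(i*3.333),10),(int(i*3.333),16),(0,0,255))
for i in range(0,150,20): cv2.putText(im,str(155+i),(0,int(i*3.333)+4),0,.3,(0,0,255))
cv2.imwrite("pics/crop.png",im)
E
```

```text
(no output)
```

View pics/crop.png

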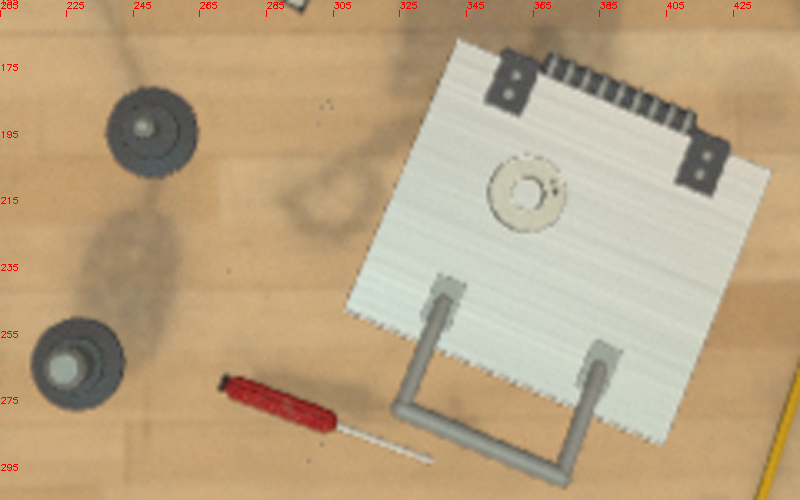

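The enlargement gives the cover corners, ring, bar, feet and pin tips in crop pixels. The pin at (144,126) is clearly thinner than the one at (66,368), so the slim post is the upper one.

```bash
cat > h.py <<'E'
from rig import robot
import cv2,numpy as np
def cam(n):
    c=robot.camera_info(n); R=cv2.Rodrigues(np.array(c["rvec"]))[0]
    K=np.array([[c["fx"],0,c["cx"]],[0,c["fy"],c["cy"]],[0,0,1]]); return K,R,np.array(c["tvec"]).ravel()
def ray(C,u,v):
    K,R,t=C; return -R.T@t, R.T@np.linalg.solve(K,[u,v,1])
def pix(C,u,v,z):
    o,d=ray(C,u,v); return o+d*(z-o[2])/d[2]
def proj(C,p):
    K,R,t=C; q=K@(R@np.asarray(p)+t); return q[:2]/q[2]
E
cat > m.py <<'E'
from h import *
T=cam("top");S=cam("scene")
f=lambda a,b,z:pix(T,205+a/3.3333,155+b/3.3333,z)
np.set_printoptions(precision=4,suppress=True)
cs=[f(*p,.083) for p in((458,39),(770,171),(663,443),(346,309))]
print("cover",cs,[np.linalg.norm(cs[i]-cs[i-1]) for i in range(4)], "centre",np.mean(cs,0))
print("ring",f(527,192,.099),"bar",f(403,409,.103),f(563,478,.103))
print("slim",f(153,132,.006),f(144,126,.05),"stout",f(78,363,.006),f(66,368,.05))
e=(cs[0]-cs[3]+cs[1]-cs[2]);l=cs[3]-cs[2]+cs[0]-cs[1]
print("yaw",np.degrees(np.arctan2(e[1],e[0])),np.degrees(np.arctan2(-l[0],l[1])))
P1,P2=[C[0]@np.c_[C[1],C[2]] for C in(T,S)]
for a,b in (((178,165),(166,226)),((363,212),(346,183)),((247,193),(249,238))):
    X=cv2.triangulatePoints(P1,P2,np.array(a,float),np.array(b,float)).ravel();print(X[:3]/X[3])
E
python3 m.py
```

```text
cover [array([ 0.6765, -0.1923,  0.083 ]), array([ 0.5948, -0.3788,  0.083 ]), array([ 0.4344, -0.3098,  0.083 ]), array([ 0.5153, -0.1233,  0.083 ])] [np.float64(0.17536143800114412), np.float64(0.20365760603311509), np.float64(0.17458042557280998), np.float64(0.20330427170749868)] centre [ 0.5552 -0.251   0.083 ]
ring [ 0.5828 -0.2304  0.099 ] bar [ 0.4581 -0.1558  0.103 ] [ 0.4176 -0.2475  0.103 ]
slim [0.6291 0.0017 0.006 ] [0.6288 0.0013 0.05  ] stout [0.481  0.0492 0.006 ] [0.4806 0.0483 0.05  ]
yaw -23.23572515103682 -23.54581627544821
[0.6799 0.131  0.1079]
[ 0.5841 -0.2306  0.0958]
[0.6282 0.0037 0.0479]
```

Measurements agree: cover 175 x 203 mm, ring height 96–99 mm, pin top 48 mm, foot and tip positions within 1 mm. I'll go past the post and then the ring with the wrist camera to refine both.

```bash
cat >> h.py <<'E'
def down(yaw):  # tool z down, tool y at angle yaw in world xy
    y=np.array([np.cos(yaw),np.sin(yaw),0]);z=np.array([0,0,-1.]);return np.c_[np.cross(y,z),y,z]
BY=np.radians(90-23.4)   # direction of box y
E
python3 - <<'E'
from h import *
import pickle
st=lambda:robot.get_state()
for y in (0,np.pi,BY): 
    for p in ((.629,.0015,.25),(.583,-.2305,.25),(.438,-.2,.2)): print(np.round(y,2),p[0],np.round(robot.ik(p,down(y)) if robot.ik(p,down(y)) is not None else [0],2))
robot.move_linear([.42,.13,.27],velocity=.25); print(st()["time"])
out={}
for n,p in (("post",(.58,0,.27)),("ring",(.56,-.225,.27))):
    robot.move_ptp(p,down(BY)); robot.pause(.2)
    C=cam("wrist"); im=robot.grab_frame("wrist"); cv2.imwrite(f"pics/w_{n}.png",im[:,:,::-1]); out[n]=C
    print(st()["time"],proj(C,(.629,.0015,.05)),proj(C,(.583,-.2305,.099)),-C[1].T@C[2]-st()["ee_pos"])
pickle.dump(out,open("w.pkl","wb"))
a,b=[cv2.imread(f"pics/w_{n}.png") for n in("post","ring")]
cv2.imwrite("pics/w2.png",cv2.resize(np.vstack([a,b]),None,fx=.75,fy=.75))
E
```

```text
0 0.629 [-0.54  0.44  0.68  1.55 -0.29  1.26  0.18]
0 0.583 [-0.37  0.55  1.03  1.56 -0.48  1.31  0.72]
0 0.438 [-0.61  0.27  1.14  1.97 -0.28  1.07  0.66]
3.14 0.629 [-0.77  0.58  1.08  1.55 -0.52  1.33 -2.77]
3.14 0.583 [-0.4   0.58  1.08  1.56 -0.52  1.32 -2.39]
3.14 0.438 [-0.57  0.25  1.09  1.97 -0.25  1.07 -2.51]
1.16 0.629 [-0.46  0.42  0.55  1.54 -0.23  1.25  1.29]
1.16 0.583 [-0.34  0.52  0.97  1.56 -0.44  1.29  1.85]
1.16 0.438 [-0.54  0.24  1.04  1.97 -0.23  1.06  1.77]
2.25
3.3333 [335.37503426 203.98135044] [154.09880399 252.30312554] [-0.06550287  0.02910701  0.19751718]
4.4833 [497.66473149 152.0132585 ] [322.89623681 197.61304704] [-0.06526551  0.02923386  0.19751777]
```

View pics/w2.png

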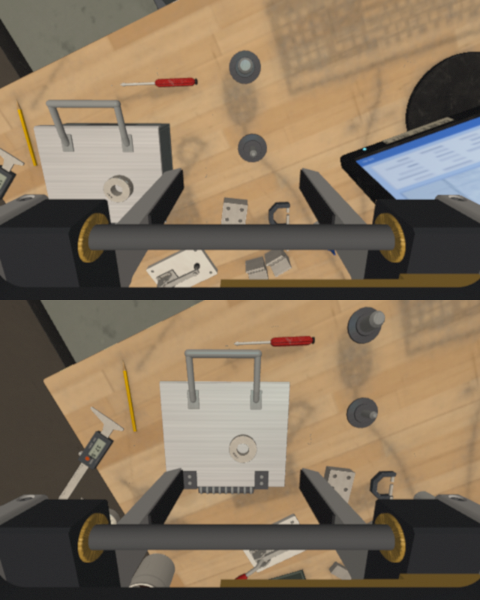

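The post (pin near (336,197)) and the ring (near (324,198)) lie close to the predictions. I'll enlarge both to refine.

```bash
python3 - <<'E'
import cv2,numpy as np
a=cv2.imread("pics/w_post.png")[170:225,300:375];b=cv2.imread("pics/w_ring.png")[170:225,285:360]
f=lambda x:cv2.resize(cv2.convertScaleAbs(x,alpha=1.3),None,fx=5.3333,fy=5.3333,interpolation=cv2.INTER_CUBIC)
g=np.hstack([cv2.convertScaleAbs(f(a),alpha=1.5),f(b)])
print(g.shape);cv2.imwrite("pics/wz.png",g)
E
```

```text
(293, 800, 3)
```

View pics/wz.png

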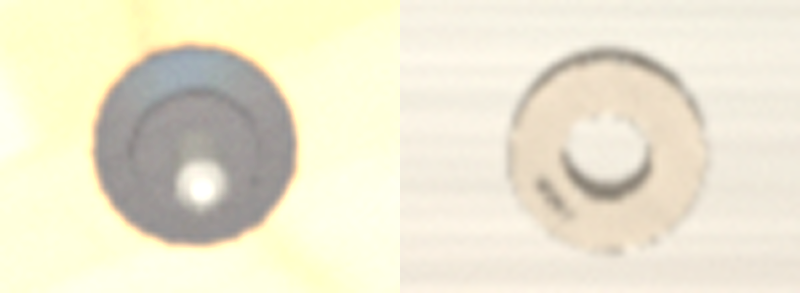

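```bash
python3 - <<'E'
from h import *
import pickle
w=pickle.load(open("w.pkl","rb")); s=5.3333
g=lambda n,ox,a,b,z:np.round(pix(w[n],ox+(a+.5)/s-.5,170+(b+.5)/s-.5,z),4)
print("tip",g("post",300,202,186,.05),"foot",g("post",300,196,144,.006),"ring",g("ring",285,209,155,.099),"fx",w["post"][0][0,0])
E
```

```text
tip [0.6308 0.0039 0.05  ] foot [0.631  0.0043 0.006 ] ring [ 0.5846 -0.23    0.099 ] fx 314.491802997915
```

```bash
python3 - <<'E'
from h import *
np.set_printoptions(precision=4,suppress=True)
def s(t): x=robot.get_state();print(t,round(x["time"],2),x["ee_pos"],round(x["opening"],4),round(x["grasp_force"],1),x["force"])
r=np.array([.5841,-.2299])
robot.gripper_to(.066)
robot.move_ptp([*r,.15],down(BY)); 
print(robot.move_linear([*r,.105],velocity=.08,threshold=6)); s("at")
robot.gripper_to(.0); s("g1")
robot.gripper_to(.062); robot.move_linear([*r,.125],velocity=.1)
robot.move_ptp([*r,.125],down(BY-np.pi/2)); robot.move_linear([*r,.105],velocity=.08,threshold=6)
robot.gripper_to(.0); s("g2"); 
robot.move_linear([*r,.19],velocity=.12); s("up")
C=cam("top"); cv2.imwrite("pics/t1.png",robot.grab_frame("top")[:,:,::-1])
E
```

```text
False
at 6.38 [ 0.5842 -0.2301  0.1051] 0.0661 0.0 [ 0.3102 -0.8666 -0.0587]
g1 7.44 [ 0.5841 -0.2299  0.105 ] 0.0009 0.0 [-0.4872  0.6505  0.7076]
g2 11.54 [ 0.5841 -0.2299  0.105 ] 0.0004 0.0 [-0.9331  0.3079  0.6294]
up 12.4 [ 0.5839 -0.2296  0.1893] 0.0005 0.0 [-0.3016 -0.0495 -0.3056]
```

```bash
python3 - <<'E'
from h import *
im=robot.grab_frame("wrist");C=cam("wrist");print(proj(C,(.5841,-.2299,.099)),proj(C,robot.get_state()["ee_pos"]))
a=cv2.imread("pics/t1.png")[130:330,200:460]
cv2.imwrite("pics/v1.png",np.hstack([cv2.resize(im[:,:,::-1],(480,300)),cv2.resize(a,(320,246))[:,:] if 0 else cv2.copyMakeBorder(cv2.resize(a,(320,246)),0,54,0,0,0)]))
E
```

```text
[322.04371023 196.16644845] [321.47890878 229.30169553]
```

View pics/v1.png

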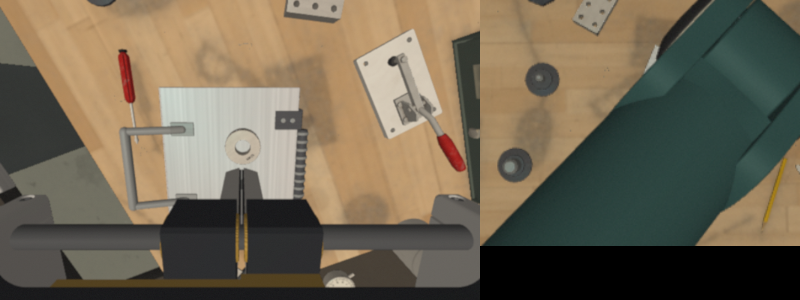

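The wrist view shows the ring still on the cover at (323,196) full-scale, exactly where I predicted, so the fingers closed above it. I'll check the real fingertip height with a gentle touch.

```bash
python3 - <<'E'
from h import *
np.set_printoptions(precision=4,suppress=True)
r=np.array([.5841,-.2299])
robot.move_linear([*r,.125],velocity=.15)
robot.pause(.2)
print(robot.move_linear([*r,.088],velocity=.03,threshold=4)); x=robot.get_state(); print(x["time"],x["ee_pos"],x["force"])
cv2.imwrite("pics/p_scene.png",robot.grab_frame("scene")[:,:,::-1]);cv2.imwrite("pics/p_wrist.png",robot.grab_frame("wrist")[:,:,::-1])
a=cv2.imread("pics/p_scene.png")[80:260,260:460]
cv2.imwrite("pics/v2.png",np.hstack([cv2.resize(cv2.imread("pics/p_wrist.png")[80:400,160:480],(390,390)),cv2.resize(cv2.convertScaleAbs(a,alpha=1.6),(400,390))]))
E
```

```text
False
14.6667 [ 0.5842 -0.2299  0.0882] [ 1.3492 -0.1783  0.3254]
```

View pics/v2.png

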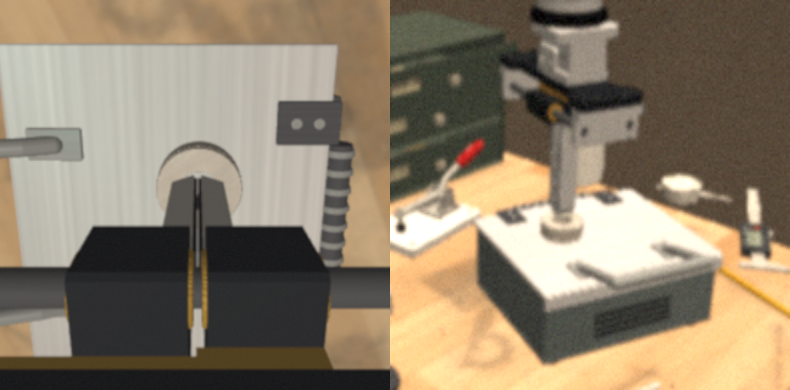

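```bash
python3 - <<'E'
from h import *
np.set_printoptions(precision=4,suppress=True)
x=robot.get_state();C=cam("wrist")
for d in(-.015,0,.019):print(d,[proj(C,x["ee_pos"]+x["tool_rot"]@np.array([a,0,d])) for a in(-.008,.008)])
robot.move_linear([.5841,-.2299,.13],velocity=.15)
robot.move_linear([.552,-.251,.13],velocity=.15);robot.pause(.2)
f0=robot.get_state()["force"]
print(robot.move_linear([.552,-.251,.070],velocity=.03,threshold=3)); x=robot.get_state(); print(x["time"],x["ee_pos"],x["force"],f0)
robot.move_linear([.552,-.251,.13],velocity=.15)
E
```

```text
-0.015 [array([321.4129, 249.6357]), array([321.3815, 225.4382])]
0 [array([321.436 , 240.4948]), array([321.4073, 217.8181])]
0.019 [array([321.4611, 230.5762]), array([321.4351, 209.574 ])]
False
17.9583 [ 0.5521 -0.251   0.0701] [ 0.4171  0.6236 -0.019 ] [ 0.3339 -0.7545  0.5028]
```

The closed fingertips are not 19 mm ahead of the TCP: there was no contact at TCP z = 0.070, and the image suggests they are about 13 mm or more behind it. I'll keep probing down for the actual contact.

```bash
python3 - <<'E'
from h import *
np.set_printoptions(precision=4,suppress=True)
robot.move_linear([.552,-.251,.075],velocity=.15);robot.pause(.1)
print(robot.move_linear([.552,-.251,.035],velocity=.03,threshold=3)); x=robot.get_state(); print(x["time"],x["ee_pos"],x["force"])
for n in("wrist","scene"): cv2.imwrite(f"pics/q_{n}.png",robot.grab_frame(n)[:,:,::-1])
robot.move_linear([.552,-.251,.12],velocity=.15)
C=cam("wrist");im=robot.grab_frame("wrist")
E
```

```text
True
19.7083 [ 0.5521 -0.251   0.0648] [-2.1994  1.3726  9.2749]
```

Contact came at TCP z ≈ 0.065 on the 0.083 cover, so the tips really sit about 18.5 mm behind the reported TCP and the true grasp point is about 38 mm behind it. I'll apply that measured offset and grasp again.

```bash
cat >> h.py <<'E'
TIP=.0183  # measured: fingertip z = TCP z + TIP (tool down)
np.set_printoptions(precision=4,suppress=True)
def s(t): x=robot.get_state();print(t,round(x["time"],2),x["ee_pos"],round(x["opening"],4),round(x["grasp_force"],1),x["force"])
E
python3 - <<'E'
from h import *
r=np.array([.5841,-.2299]); zg=.0865-TIP
robot.gripper_to(.064); robot.move_linear([*r,.10],velocity=.2)
print(robot.move_linear([*r,zg],velocity=.08,threshold=5)); robot.gripper_to(0); s("g1")
robot.gripper_to(.060); robot.move_linear([*r,.09],velocity=.1)
robot.move_ptp([*r,.09],down(BY)); print(robot.move_linear([*r,zg],velocity=.06,threshold=5))
robot.gripper_to(0); s("g2")
if robot.get_state()["opening"]>.04:
    robot.move_linear([*r,.13],velocity=.12); s("up")
E
```

```text
False
g1 22.83 [ 0.5843 -0.2299  0.0685] 0.0433 30.0 [-0.2331  0.5979  2.8607]
False
g2 25.88 [ 0.5843 -0.2299  0.0685] 0.0433 30.0 [ 0.1975 -1.2448  1.7229]
up 26.55 [ 0.5838 -0.2296  0.1294] 0.0429 30.0 [ 0.1177  0.5161 -1.2855]
```

```bash
python3 - <<'E'
from h import *
p=np.array([.6303,.003])
robot.move_ptp([*p,.12],down(BY-np.pi/2)); robot.move_linear([*p,.045],velocity=.12); robot.pause(.2); s("hover")
C=cam("wrist");im=robot.grab_frame("wrist");t=robot.grab_frame("top");sc=robot.grab_frame("scene")
print(proj(C,[*p,.05]),proj(C,[*p,.045+.0148+.016]),proj(cam("scene"),[*p,.05]),proj(cam("top"),[*p,.05]))
a=cv2.resize(im[120:270,247:397],(400,400),interpolation=cv2.INTER_CUBIC);b=cv2.resize(sc[200:280,210:290],(400,400),interpolation=cv2.INTER_CUBIC)
cv2.imwrite("pics/hov.png",cv2.convertScaleAbs(np.hstack([a,b])[:,:,::-1],alpha=1.6))
E
```

```text
hover 29.13 [0.6307 0.0031 0.0457] 0.0432 30.0 [-0.0751  0.219  -1.3758]
[320.9114 231.8726] [320.8334 247.8211] [248.241  236.4646] [247.3731 192.0632]
```

View pics/hov.png

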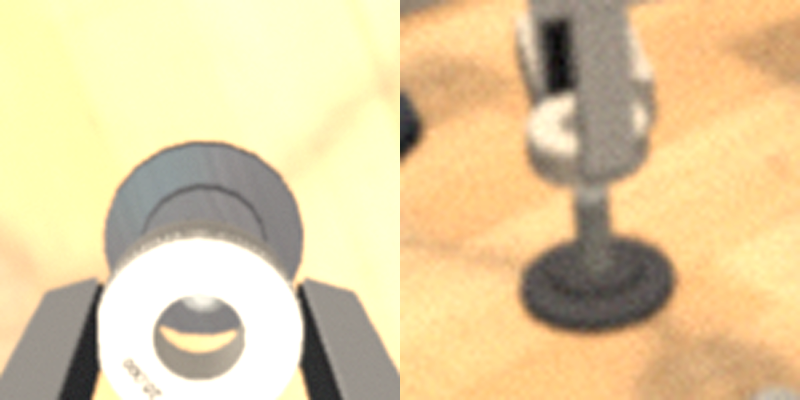

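The ring hangs centred at (199.5,338.5) in the crop. The foot is centred at (204,240), so the post is about 1 mm to the right. I'll compute the ring-to-post shift from this single view.

```bash
python3 - <<'E'
from h import *
C=cam("wrist");k=400/150;x=robot.get_state()["ee_pos"];print(x)
g=lambda a,b,z:pix(C,247+(a+.5)/k-.5,120+(b+.5)/k-.5,z)
print("ring",g(199.7,338.5,x[2]+.0308),"foot",g(204,240,.006),g(204,240,.009),"shoulder",g(205,245,.012),"tip",g(203,300,.05))
E
```

```text
[0.6305 0.0031 0.0453]
ring [0.6309 0.0038 0.0761] foot [0.6324 0.0043 0.006 ] [0.6328 0.0051 0.009 ] shoulder [0.6328 0.0044 0.012 ] tip [0.6312 0.0025 0.05  ]
```

```bash
python3 - <<'E'
from h import *
p=np.array([.6315,.0036]); zend=.012-.0148
robot.move_linear([*p,.045],velocity=.05)
ok=False
h=robot.move_linear([*p,zend+.004],velocity=.04,threshold=5); s(h)
E
```

```text
False 30.77 [0.6317 0.0036 0.0015] 0.0431 30.0 [-0.1645  1.1562 -2.1396]
```

```bash
python3 - <<'E'
from h import *
p=np.array([.6315,.0036])
h=robot.move_linear([*p,-.006],velocity=.02,threshold=4); s(h)
robot.gripper_to(.062); s("open")
robot.move_linear([*p,.10],velocity=.2)
im=robot.grab_frame("wrist");sc=robot.grab_frame("scene");s("up")
a=cv2.resize(im[100:250,247:397],(400,400),interpolation=cv2.INTER_CUBIC);b=cv2.resize(sc[200:280,210:290],(400,400),interpolation=cv2.INTER_CUBIC)
cv2.imwrite("pics/seat.png",cv2.convertScaleAbs(np.hstack([a,b])[:,:,::-1],alpha=1.4))
E
```

```text
True 31.07 [ 0.6319  0.0036 -0.0029] 0.0433 30.0 [-0.4192  0.4056  4.5364]
open 31.58 [ 0.6313  0.0037 -0.0032] 0.0621 0.0 [ 0.214  -0.2037 -0.5485]
up 32.35 [0.6307 0.0037 0.0985] 0.062 0.0 [-0.114   0.3497  0.9352]
```

View pics/seat.png

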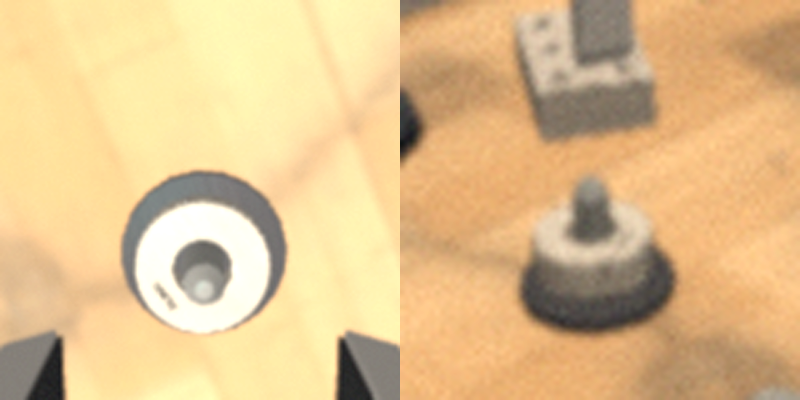

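The ring is seated on the slim post's shoulder with the pin coming through it, and it is released. The block is untouched. Next I grip the bar.

```bash
cat >> h.py <<'E'
AH=-np.array([np.cos(np.radians(-23.4)),np.sin(np.radians(-23.4))])
def arc(deg,bar=(.4403,-.1999)):
    H=np.array(bar)-.223*AH; r=np.hypot(.223,.027); a=np.radians(deg)+np.arctan2(27,223)
    return np.array([*(H+AH*r*np.cos(a)),.076+r*np.sin(a)-.036])
E
python3 - <<'E'
from h import *
O=down(BY-np.pi/2)
print([np.round(robot.ik(arc(t),O),2) for t in(0,30,60)])
b=arc(0);robot.move_linear([.6307,.0037,.17],velocity=.25)
robot.move_ptp([b[0],b[1],.16],O); robot.gripper_to(.036); robot.pause(.1)
C=cam("wrist");im=robot.grab_frame("wrist");cv2.imwrite("pics/bar.png",im[:,:,::-1])
print(robot.move_linear(b,velocity=.1,threshold=6)); s("at")
robot.gripper_to(0); s("grip"); print(robot.get_state()["moment"])
E
```

```text
[array([-0.4 ,  0.5 ,  0.95,  2.09, -0.55,  0.83,  0.47]), array([-0.46,  0.42,  1.05,  1.89, -0.41,  1.07,  0.35]), array([-0.32,  0.52,  1.  ,  1.58, -0.46,  1.29,  0.34])]
False
at 35.7 [ 0.4406 -0.2     0.0674] 0.0361 0.0 [-0.0887  0.4816 -0.2218]
grip 36.22 [ 0.4407 -0.2     0.0672] 0.0109 30.0 [ 2.4905 -0.5588 -0.5863]
[-0.2519 -0.651  -0.0059]
```

```bash
python3 - <<'E'
from h import *
for t in (6,13,20,28): robot.move_linear(arc(t),velocity=.06); s(t)
sc=robot.grab_frame("scene");cv2.imwrite("pics/l1.png",sc[:,:,::-1])
E
```

```text
6 36.76 [ 0.4443 -0.2017  0.09  ] 0.0108 30.0 [ 6.3276 -2.7606 -3.482 ]
13 37.37 [ 0.4511 -0.2047  0.1161] 0.0112 30.0 [ 5.3213 -4.3603 -4.696 ]
20 37.98 [ 0.4608 -0.2089  0.1413] 0.011 30.0 [-0.1613 -3.7454 -2.0849]
28 38.65 [ 0.4751 -0.2151  0.1687] 0.0108 30.0 [-9.1913  0.7649  2.9846]
```

```bash
python3 - <<'E'
from h import *
for t in (36,44,52,60): 
    robot.move_linear(arc(t),velocity=.06); s(t)
    if np.linalg.norm(robot.get_state()["force"])>30: print("high force"); break
sc=robot.grab_frame("scene");w=robot.grab_frame("wrist")
c=lambda a:cv2.resize(a,(400,400),interpolation=cv2.INTER_CUBIC)
cv2.imwrite("pics/l2.png",cv2.convertScaleAbs(np.hstack([c(sc[70:270,270:470]),c(w[20:340,160:480])])[:,:,::-1],alpha=1.4))
E
```

```text
36 39.38 [ 0.4923 -0.2226  0.1932] 0.0111 30.0 [-18.0522   6.85    15.2624]
44 40.05 [ 0.5141 -0.2321  0.2152] 0.0108 30.0 [-14.297    4.7927  16.9259]
52 40.73 [ 0.5384 -0.2427  0.2332] 0.0108 30.0 [-5.6165  1.1999  8.5117]
60 41.4 [ 0.564  -0.2537  0.247 ] 0.0115 30.0 [-4.9416 -1.3994  5.4148]
```

View pics/l2.png

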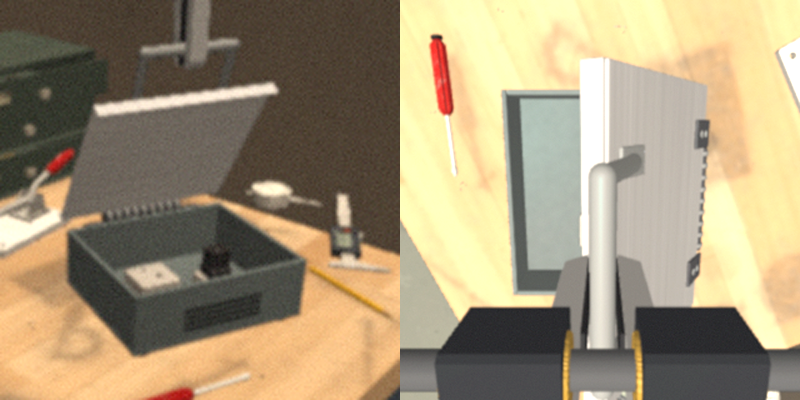

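At 60° the bar is in the pads and the cover stands open past its balance point. The box interior is visible and the screwdriver is undisturbed. I'll bring it back to 49°, hold it and check the bar's position with numbers.

```bash
python3 - <<'E'
from h import *
robot.pause(.3)
for t in (54.5,49): robot.move_linear(arc(t),velocity=.04); s(t)
robot.pause(1); s("hold"); x=robot.get_state()
H=np.array([.4403,-.1999])-.223*AH; f=(x["ee_pos"][:2]-H)@AH
print("angle",np.degrees(np.arccos(f/.2246))-6.9,"vel",np.abs(x["joint_vel"]).max())
E
```

```text
54.5 42.49 [ 0.5464 -0.246   0.2375] 0.0111 30.0 [-4.4296 -2.9167  5.6506]
49 43.18 [ 0.5296 -0.2385  0.226 ] 0.0113 30.0 [ 0.8186 -6.0213 -2.0786]
hold 44.18 [ 0.5296 -0.2385  0.226 ] 0.0111 30.0 [ 1.4979 -5.0939 -3.0789]
angle 49.064575376460525 vel 0.0019086544529945586
```

```bash
python3 -c "
from rig import robot
print(robot.sign_off())"
```

```text
the job is handed in; nothing more can be done
None
```

The job is handed in at about 44 s: the ring sits released on the slim post's shoulder, and the cover was raised to about 60° and is now held still at about 49°; my first grasp of the ring closed on air because the fingertips are really about 18 mm behind the reported TCP, not 19 mm ahead.

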